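# Set the fixings feeder to eyelets and feed one

## Robot

A 6-joint arm with a two-finger parallel gripper is mounted at the origin on the work surface. World frame = base frame: x ahead of the robot, y to its left, z up, the work surface at z = 0. Lengths are in m, angles in rad, forces in N, time in s.
With the tool pointing down it reaches from about 0.325 to 0.85 m from the base axis. Payload 15.5 kg.
Tool frame: the origin (TCP) lies between the finger pads; the fingertips stand 25 mm ahead of it and the grasp point (between the pads) lies 6 mm ahead of it; y points along the fingers, x is the direction in which the jaws open and shut, and the axes are right-handed (so a half turn about y gives the same grasp; the last joint's range is limited). The gripper opens to 91 mm and grips with 3 to 60 N. Pads are 32 mm wide; open, the fingers measure 118 mm over their backs; the gripper's body (76 mm by 178 mm) begins 60 mm behind the grasp point.
Start: joints at [-1.288, 0.494, 1.345, -0, 1.302, -0.096], TCP at [0.231, -0.581, 0.239] pointing down, gripper open.
Joint ranges: [-2.91, 2.91], [-0.82, 2.16], [0.22, 2.67], [-1.22, 4.37], [0.12, 2.79], [-3.08, 3.08]. Speed limits (rad/s): [1.89, 1.89, 2.57, 3.01, 3.01, 3.01].

## Interface

Orientations are given as a unit quaternion [x, y, z, w].
In Python, from station import robot gives the robot as it stands.
- The arm moves only by the tool arm_command, never from a script. Its argument "rows" is a list of rows, each an object with "gripper": the opening, from -1 (shut) to 1 (fully open); "translation": the shift along the tool's x, y, z in m, a list of three; "yaw": the turn about the tool's y in rad. A call has exactly 5 rows; each row is the pose to reach, as a shift and turn from the pose commanded when the call began, along the tool's axes at that moment; what a row does not reach only later rows make up. A row lasts 1/12 s, in which the tool goes at most 41.7 mm and 7.16 degrees, less where a joint would pass 70% of its speed; a pose out of reach is approached as far as the arm can. A call with a gripper value outside its range is refused whole. The fingers move at their own pace and stop on an object; "newtons" is the grip in N (left out, the last holds). Time passes only in rows, so rows that repeat a pose let the fingers close, or fill a call up. It gives the time, the measured TCP pose, the force and the opening at its end, in the units of the state.
- robot.observe(): the state, without advancing time (a new reading comes with each control period).
- robot.grab_frame(name): name is "side" or "top" or "wrist"; returns a dict with "img" (400x640x3 uint8, red, green, blue), "K" (3x3 intrinsics, pixels), "k1" (the pictures are not rectified: a ray, as slopes to the right and down, at radius r is drawn at 1 + k1 r^2 times it, then the intrinsics apply), "world_to_cam" (4x4, takes a point from world to camera coordinates); the wrist camera has in their place "hand_eye" (4x4, takes a point from camera to tool coordinates, whose origin is the TCP and whose axes are the tool frame's). Camera axes: x right, y down, z forward; pixel columns grow to the right and rows downward; lengths in m; the calibration is good to about 2 mm. A picture is of the moment at which its call begins: read the wrist's pose just before it. There is no depth.
- robot.job_done(): hands the job in, once; it reports no verdict.
Trained networks look in a picture, given as the dict that the camera call returned (one of the last four; its "shot" number tells which), for a name from the list of things; names that differ only in an ending like _2 or _b are one class to them, and where a whole thing is asked for, a point or a joint stands for the part that bears it (a point fixed in the world has none). Each returns a list of dicts, best first, with "confidence" (0 to 1); they miss things now and then, are a little off and sometimes report something else, mostly with a low value. They report only what shows in the picture. A call takes as long as a camera call.
- robot.cut_out(query, picture): "mask" (400x640 bool, what is visible of it) and "extent" ([centre column, centre row, width, height] in pixels, round what is visible of it).
The state is a dict: "time_s": time; "q": joint angles; "qd": joint speeds; "tau": joint torques, N m; "eef_pos": TCP position; "tcp_rot": TCP orientation; "contact_force": force on the tool from outside, world axes, zero at the start; "wrist_torque": the same for the moment, N m; "finger_gap": opening from 0.0 (shut) to 1.0 (fully open).
Only numpy, scipy, OpenCV 4.12 (cv2) and the standard library are available. Lean on these libraries where they do the work, as an engineer would, in place of code of your own. Each camera call takes 0.05 s, during which the arm holds its last target. There are 200 camera calls.

## Task

On the upholstery bench stands a fixings feeder whose selector dial has an upright tab. With a fingertip, gently push the tab round until it points straight at the station labelled with the sample eyelet (the flat steel ring), without squeezing or forcing it; only then press the round feed button fully down, let it come back up, and move clear. Leave the loose things on and around the feeder where they are.

Things in the scene. Friction and masses are not known exactly. Their poses are not given: they have to be found in the camera images.
- feeder: The fixings feeder: a fixed grey box, 260 (x) x 280 (y) x 70 mm high, with a flat black top plate; origin at the centre of its underside; x from its front (button side) to its back, y to its left, z up. On its top, on a circle of 105 mm radius about the centre, four stations lie at -100, -50, +50 and +100 degrees from x (positive counter-clockwise seen from above), each with one steel sample; samples change places between runs.
- dial_axis (a point): The selector dial's vertical axis, in the middle of the feeder's top, at the height of the top (70 mm above the bench); axes as the feeder's. The line engraved at 0 degrees is the unlabelled off position; the dial starts up to 29 degrees either side of it.
- dial: The selector dial with its tab; origin on its axis at the height of the feeder's top, x the way the tab points, z up. It turns about z, with end stops 120 degrees either side of the off position (feeder's x). It turns stiffly (about 0.18 N m, some 3 N at the tab), has no spring or clicks, and stays where it is left.
- tab_mid (a point): A point on the top edge of the tab, 62 mm from the axis and 112 mm above the bench, where the tab is best pushed sideways. The tab is an aluminium upright plate, 8 mm thick, standing radially from the hub out to 80 mm from the axis, from 5 to 42 mm above the feeder's top. The grey hub has 40 mm radius up to 12 mm above the top and tapers to 22 mm radius at 32 mm. Site x points radially outward, y across the tab, z up.
- dial_mark (a point): The imaginary point the tab points at: on the tab's centre line, 105 mm from the axis, 75 mm above the bench, turning with the dial. It lies over a sample's centre when the tab points straight at that sample.
- sample_ring: The sample eyelet: flat steel ring, 34 mm outside, 19 mm inside, 5 mm high. Fixed on the feeder's top at one of the four stations; origin at the centre of its underside, 105 mm from the dial's axis.
- sample_dome: Sample domed steel button, 32 mm across, 8 mm high. Fixed on the feeder's top at one of the four stations; origin at the centre of its underside, 105 mm from the dial's axis.
- sample_square: Sample square steel plate, 27 x 27 x 4 mm. Fixed on the feeder's top at one of the four stations; origin at the centre of its underside, 105 mm from the dial's axis.
- sample_strip: Sample steel strip, 34 x 10 x 4 mm. Fixed on the feeder's top at one of the four stations; origin at the centre of its underside, 105 mm from the dial's axis.
- feed_top (a point): Centre of the top face of the round feed button (32 mm across, grey, in a dark steel collar) near the front edge of the feeder's top, 88 mm from the dial's axis. It is pressed straight down.
- feed (a joint): Travel of the feed button in m: 0 up, 0.008 fully down; a spring returns it, 5 N holds it fully down.
- reel: Loose wooden thread reel, 28 mm across, 40 mm high, standing on the feeder's top at its front left corner; origin at the centre of its underside. Not to be moved.
- hammer: Loose hammer with a wooden handle lying on the bench to the right (-y) of the feeder, along its own x. Not to be moved.
- jar: Loose lidded jar, 60 mm across, 75 mm high, standing on the bench to the left (+y) of the feeder; origin at the centre of its underside. Not to be moved.
- driver: Loose screwdriver lying on the bench to the left (+y) of the feeder, beyond the jar, along its own x. Not to be moved.

How it is judged:
By the outcome, as a careful person would: the job done as asked, in the order asked, and still so for the second after the job is handed in, with the robot touching nothing.
It also fails if it takes over 43 s, if anything falls off the work surface, if the arm or the gripper's body presses on something with over 40 N, if the wrist force passes 120 N, or if a joint passes its speed limit or range.

## Working session

There is one attempt and no reset: what is moved stays moved. The work goes in short steps, Python scripts to look and compute and a tool call to move; the robot and the scene stay as the last step left them, time stands still between calls to the robot, and variables do not carry over. Pictures are saved under pics/ and viewed, about 8 in all and at most 12, crops included, and the job is handed in when it is done.

Besides the shell and the picture viewer there is one more tool, called as name(argument=value, ...) on one line, values as JSON. arm_command: Moves the arm, as the interface text tells. Its arguments: {"type":"object","properties":{"rows":{"type":"array","items":{"type":"object","properties":{"gripper":{"type":"number"},"translation":{"type":"array","items":{"type":"number"}},"yaw":{"type":"number"}}}},"newtons":{"type":"number"}},"required":["rows"]}

```bash
mkdir -p pics; ls; python3 - <<'E'
from station import robot
import cv2,numpy as np
s=robot.observe();print({k:np.round(v,3) for k,v in s.items()})
for n in("top","side"):
    f=robot.grab_frame(n);cv2.imwrite(f"pics/{n}1.png",f["img"][:,:,::-1])
    print(n,f["K"].round(1).tolist(),f["k1"],f["world_to_cam"].round(3).tolist())
    for q in("feeder","dial","sample_ring","sample_dome","sample_square","sample_strip","feed_top","reel"):
        r=robot.cut_out(q,f);print(q,[(round(float(d["confidence"]),2),np.round(d["extent"],1).tolist()) for d in r[:2]])
E
```

```text
pics
{'time_s': np.float64(0.0), 'q': array([-1.289,  0.494,  1.346, -0.   ,  1.302, -0.096]), 'qd': array([0.   , 0.001, 0.   , 0.   , 0.   , 0.001]), 'tau': array([-2.0000e-03, -8.7882e+01, -3.8185e+01,  7.0000e-02,  5.3000e-02,
       -0.0000e+00]), 'eef_pos': array([ 0.23 , -0.581,  0.238]), 'tcp_rot': array([-0.585,  0.398, -0.397,  0.585]), 'contact_force': array([-0.588,  0.327, -0.435]), 'wrist_torque': array([-0.018,  0.071, -0.056]), 'finger_gap': np.float64(0.999)}
top [[400.9, 0.0, 319.9], [0.0, 400.9, 198.4], [0.0, 0.0, 1.0]] -0.03324068450124671 [[-0.024, -1.0, -0.003, 0.086], [-0.995, 0.024, -0.094, 0.574], [0.094, 0.001, -0.996, 0.915], [0.0, 0.0, 0.0, 1.0]]
feeder [(0.95, [393.0, 193.8, 144.0, 143.3])]
dial [(0.7, [395.1, 182.2, 32.8, 56.7])]
sample_ring [(0.5, [421.9, 154.9, 12.5, 14.2])]
sample_dome [(0.61, [348.8, 207.9, 11.0, 8.7])]
sample_square []
sample_strip [(0.53, [350.5, 166.2, 7.6, 13.3])]
feed_top [(0.48, [401.5, 228.7, 16.8, 12.4]), (0.38, [392.9, 192.3, 143.3, 140.8])]
reel [(0.61, [353.0, 248.1, 18.0, 10.4])]
side [[453.4, 0.0, 323.1], [0.0, 453.4, 202.7], [0.0, 0.0, 1.0]] -0.12320718027921294 [[-0.946, -0.323, -0.019, 0.524], [-0.2, 0.633, -0.748, 0.14], [0.253, -0.704, -0.664, 0.93], [0.0, 0.0, 0.0, 1.0]]
feeder [(0.97, [323.1, 181.1, 128.4, 98.5]), (0.47, [305.1, 145.3, 8.9, 5.8])]
dial [(0.91, [314.9, 162.9, 50.1, 27.8]), (0.32, [359.0, 163.2, 13.6, 9.4])]
sample_ring []
sample_dome []
sample_square [(0.48, [338.4, 142.2, 8.1, 9.7])]
sample_strip [(0.52, [288.8, 184.1, 14.1, 6.9]), (0.21, [314.0, 163.9, 49.7, 27.5])]
feed_top [(0.6, [360.2, 162.9, 13.4, 15.1]), (0.45, [314.4, 164.3, 53.0, 31.4])]
reel [(0.73, [342.1, 279.6, 85.1, 15.0])]
```

```bash
python3 - <<'E'
import cv2,numpy as np
t=cv2.imread("pics/top1.png")[105:285,300:500];s=cv2.imread("pics/side1.png")[105:285,230:430]
cv2.imwrite("pics/c1.png",np.hstack([cv2.resize(t,None,fx=2,fy=2,interpolation=2),cv2.resize(s,None,fx=2,fy=2,interpolation=2)]))
cv2.imwrite("pics/c2.png",cv2.resize(t,None,fx=3.2,fy=3.2,interpolation=2))
E
```

```text
(no output)
```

View pics/c1.png

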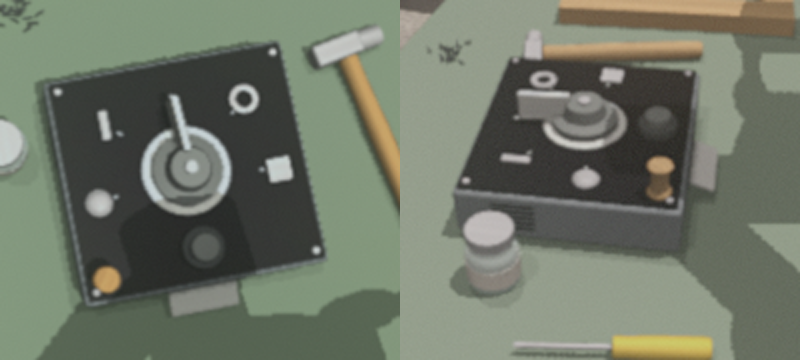

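View pics/top1.png

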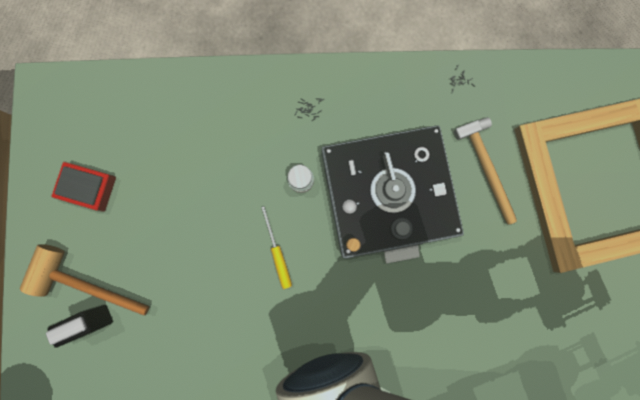

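The ring is at the right-back station (-50°), at about (422,154) in the top view. The tab points back and slightly left, with its tip near (387,153). Next I'll compute the positions.

```bash
cat > h.py <<'E'
import numpy as np,cv2
from scipy.optimize import least_squares
def ray(f,uv,T=None):
    K=f["K"];k=f["k1"];d=np.array([(uv[0]-K[0,2])/K[0,0],(uv[1]-K[1,2])/K[1,1]]);u=d.copy()
    for _ in range(20):u=d/(1+k*(u@u))
    C=np.linalg.inv(f["world_to_cam"]) if T is None else T
    return C[:3,3],C[:3,:3]@np.array([u[0],u[1],1])
def onz(f,uv,z,T=None):
    o,d=ray(f,uv,T);return (o+d*(z-o[2])/d[2])
def tri(rs):
    A=sum(np.eye(3)-np.outer(d,d)/(d@d) for o,d in rs);b=sum((np.eye(3)-np.outer(d,d)/(d@d))@o for o,d in rs)
    return np.linalg.solve(A,b)
E
python3 - <<'E'
from station import robot
from h import *
f=robot.grab_frame("top");s=robot.grab_frame("side")
T=lambda x,y:(300+x/2,105+y/2);S=lambda x,y:(230+(x-400)/2,105+y/2)
P={"ring":(T(243.5,98),S(544,79),.073),"square":(T(279,169),S(612,75),.074),"dome":(T(99,203),S(586,178),.074),"strip":(T(105,125),S(516,158),.074),
"button":(T(205,247),S(657,117),.085),"tabtip":(T(174,96),S(518,92),.112),"hubtop":(T(192,166),S(585,99),.105),"reeltop":(T(107,279),S(659,165),.11)}
for n,(a,b,z) in P.items():
    print(n,onz(f,a,z).round(4),onz(s,b,z).round(4),tri([ray(f,a),ray(s,b)]).round(4))
X=np.array([onz(f,P[n][0],P[n][2])[:2] for n in("ring","square","dome","strip","button")])
a=np.radians([-50,-100,100,50,180]);r=np.array([.105]*4+[.088])
g=lambda p:(p[:2]+np.c_[np.cos(a+p[2]),np.sin(a+p[2])]*r[:,None]-X).ravel()
o=least_squares(g,[X[:,0].mean(),X[:,1].mean(),0]);print(o.x,np.degrees(o.x[2]),(o.fun*1000).round(1))
t=onz(f,P["tabtip"][0],.112)[:2]-o.x[:2];print("tab",np.linalg.norm(t),np.degrees(np.arctan2(t[1],t[0])-o.x[2]))
E
```

```text
ring [ 0.6669 -0.1609  0.073 ] [ 0.6646 -0.1614  0.073 ] [ 0.6658 -0.1612  0.073 ]
square [ 0.585  -0.1966  0.074 ] [ 0.5834 -0.1945  0.074 ] [ 0.5848 -0.1974  0.0719]
dome [0.5518 0.0065 0.074 ] [0.5495 0.009  0.074 ] [0.5513 0.0061 0.0712]
strip [ 0.6395 -0.003   0.074 ] [ 6.377e-01 -3.000e-04  7.400e-02] [ 0.6396 -0.0034  0.0712]
button [ 0.4998 -0.1074  0.085 ] [ 0.5005 -0.1102  0.085 ] [ 0.4997 -0.1069  0.0875]
tabtip [ 0.663  -0.0755  0.112 ] [ 0.6623 -0.0738  0.112 ] [ 0.6633 -0.0758  0.1104]
hubtop [ 0.5872 -0.0931  0.105 ] [ 0.5849 -0.093   0.105 ] [ 0.5862 -0.0935  0.1044]
reeltop [0.4682 0.0031 0.11  ] [0.4674 0.0048 0.11  ] [0.468  0.0029 0.1084]
[ 0.58652541 -0.09262407  0.16459556] 9.430630742113275 [-0.6 -0.   0.5 -1.  -0.2 -0.1  0.4  0.8 -0.1  0.4]
tab 0.07836359183437314 3.1985042748773
```

```bash
cat >> h.py <<'E'
from scipy.spatial.transform import Rotation as Ro
C=np.array([.5865,-.0926]);YAW=9.43
def pose(s):
    R=Ro.from_quat(s["tcp_rot"]).as_matrix();return s["eef_pos"],R,np.degrees(np.arctan2(R[1,0],R[0,0]))
def go(s,p,head=None):
    "translation in tool axes and yaw for tool x heading head (deg)"
    e,R,h=pose(s);dy=0 if head is None else -((head-h+180)%360-180)
    print("t",(R.T@(np.array(p)-e)).round(4).tolist(),"yaw",round(np.radians(dy),3),"deg",round(dy,1))
def st(s):
    e,R,h=pose(s);print(round(float(s["time_s"]),2),e.round(4),"head",h.round(1),"F",np.round(s["contact_force"],1),"gap",round(float(s["finger_gap"]),2))
def pt(ang,r,off,z):
    "point by tab at world angle ang deg, off to ccw side"
    a=np.radians(ang);return [*(C+r*np.array([np.cos(a),np.sin(a)])+off*np.array([-np.sin(a),np.cos(a)])),z]
E
python3 - <<'E'
from station import robot
from h import *
s=robot.observe();st(s);print(pose(s)[1].round(2).tolist(),s["q"].round(2))
p=pt(12.6,.064,.06,.24);print(p)
for h in (12.6,102.6,192.6,282.6):go(s,p,h)
E
```

```text
1.0 [ 0.2305 -0.5809  0.239 ] head -68.4 F [-0.1 -0.3 -0.7] gap 1.0
[[0.37, 0.0, 0.93], [-0.93, -0.0, 0.37], [0.0, -1.0, -0.0]] [-1.29  0.49  1.35  0.    1.3  -0.1 ]
[np.float64(0.6358700782802873), np.float64(-0.02008382683429643), 0.24]
t [-0.3718, -0.0011, 0.5836] yaw -1.413 deg -81.0
t [-0.3718, -0.0011, 0.5836] yaw -2.984 deg -171.0
t [-0.3718, -0.0011, 0.5836] yaw 1.729 deg 99.0
t [-0.3718, -0.0011, 0.5836] yaw 0.158 deg 9.0
```

arm_command(newtons=10, rows=[{"gripper": -1, "translation": [-0.019, 0, 0.029], "yaw": 0.01}, {"gripper": -1, "translation": [-0.037, 0, 0.058], "yaw": 0.02}, {"gripper": -1, "translation": [-0.056, 0, 0.088], "yaw": 0.03}, {"gripper": -1, "translation": [-0.074, 0, 0.117], "yaw": 0.035}, {"gripper": -1, "translation": [-0.093, 0, 0.146], "yaw": 0.04}])

```text
time_s: 1.42
eef_pos: [0.3327, -0.4394, 0.239]
tcp_rot: [0.577, -0.409, 0.409, -0.577]
contact_force: [1.0, -0.2, 0.4]
finger_gap: 0.664
```

arm_command(rows=[{"gripper": -1, "translation": [-0.019, 0, 0.029], "yaw": 0.01}, {"gripper": -1, "translation": [-0.037, 0, 0.058], "yaw": 0.02}, {"gripper": -1, "translation": [-0.056, 0, 0.088], "yaw": 0.03}, {"gripper": -1, "translation": [-0.074, 0, 0.117], "yaw": 0.035}, {"gripper": -1, "translation": [-0.093, 0, 0.146], "yaw": 0.04}])

```text
time_s: 1.83
eef_pos: [0.4398, -0.3032, 0.2391]
tcp_rot: [0.569, -0.42, 0.421, -0.569]
contact_force: [0.4, -0.5, 0.3]
finger_gap: 0.299
```

arm_command(rows=[{"gripper": -1, "translation": [-0.019, 0, 0.029], "yaw": 0.01}, {"gripper": -1, "translation": [-0.037, 0, 0.058], "yaw": 0.02}, {"gripper": -1, "translation": [-0.056, 0, 0.088], "yaw": 0.03}, {"gripper": -1, "translation": [-0.074, 0, 0.117], "yaw": 0.035}, {"gripper": -1, "translation": [-0.093, 0, 0.146], "yaw": 0.04}])

```text
time_s: 2.25
eef_pos: [0.5522, -0.1713, 0.2391]
tcp_rot: [-0.56, 0.432, -0.432, 0.56]
contact_force: [0.7, -1.6, 0.2]
finger_gap: 0.007
```

```bash
python3 - <<'E'
from station import robot
from h import *
s=robot.observe();st(s);go(s,pt(12.6,.064,.045,.2),-77.4)
s=robot.observe();f=robot.grab_frame("wrist");e,R,h=pose(s)
cv2.imwrite("pics/w1.png",f["img"][:,:,::-1]);print(f["hand_eye"].round(3).tolist())
E
```

```text
2.25 [ 0.5522 -0.1713  0.2391] head -75.2 F [ 0.7 -1.6  0.2] gap 0.01
t [-0.1099, 0.0391, 0.1189] yaw 0.038 deg 2.2
[[1.0, -0.001, -0.001, -0.0], [0.001, -0.236, 0.972, -0.146], [-0.001, -0.972, -0.236, 0.066], [0.0, 0.0, 0.0, 1.0]]
```

View pics/w1.png

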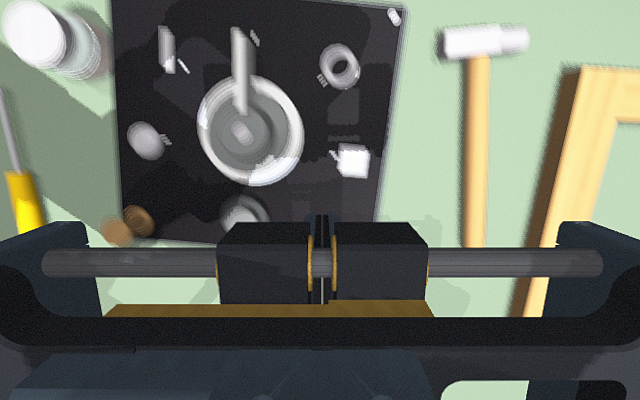

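arm_command(rows=[{"gripper": -1, "translation": [-0.022, 0.008, 0.024], "yaw": 0.01}, {"gripper": -1, "translation": [-0.044, 0.016, 0.048], "yaw": 0.02}, {"gripper": -1, "translation": [-0.066, 0.024, 0.072], "yaw": 0.03}, {"gripper": -1, "translation": [-0.088, 0.032, 0.095], "yaw": 0.038}, {"gripper": -1, "translation": [-0.11, 0.039, 0.119], "yaw": 0.038}])

```text
time_s: 2.72
eef_pos: [0.6387, -0.0346, 0.1994]
tcp_rot: [0.552, -0.442, 0.442, -0.552]
contact_force: [0.1, -0.9, 1.0]
finger_gap: 0.002
```

arm_command(rows=[{"gripper": -1, "translation": [0, 0.02, 0], "yaw": 0}, {"gripper": -1, "translation": [0, 0.04, 0], "yaw": 0}, {"gripper": -1, "translation": [0, 0.06, 0], "yaw": 0}, {"gripper": -1, "translation": [0, 0.08, 0], "yaw": 0}, {"gripper": -1, "translation": [0, 0.085, 0], "yaw": 0}])

```text
time_s: 3.13
eef_pos: [0.6367, -0.0358, 0.112]
tcp_rot: [0.553, -0.443, 0.441, -0.551]
contact_force: [-0.5, -0.3, -0.2]
finger_gap: 0.007
```

```bash
python3 - <<'E'
from station import robot
from h import *
s=robot.observe();st(s);go(s,pt(12.6,.064,.020,.115),-77.4)
f=robot.grab_frame("wrist");g=robot.grab_frame("top")
cv2.imwrite("pics/w2.png",np.vstack([f["img"][0:260],cv2.resize(g["img"][105:265,300:500],(640,512))[:300]])[:,:,::-1])
for a in (5,-10,-25,-40.6):go(s,pt(a,.062,.0175,.115),a-90)
E
```

```text
3.13 [ 0.6367 -0.0358  0.112 ] head -77.4 F [-0.5 -0.3 -0.2] gap 0.01
t [0.0245, -0.0031, 0.0026] yaw 0.0 deg 0.0
t [0.0353, -0.0031, 0.0024] yaw 0.133 deg 7.6
t [0.0522, -0.0031, 0.0026] yaw 0.395 deg 22.6
t [0.0685, -0.0031, -0.0016] yaw 0.656 deg 37.6
t [0.0837, -0.0031, -0.0102] yaw 0.929 deg 53.2
```

View pics/w2.png

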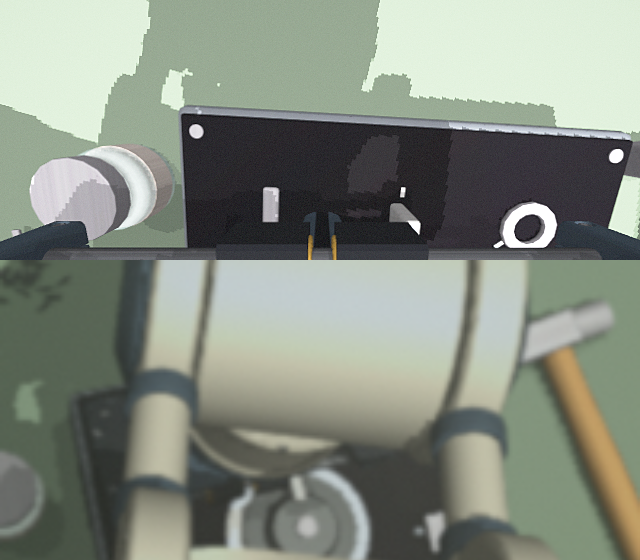

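arm_command(rows=[{"gripper": -1, "translation": [0.012, 0, 0.002], "yaw": 0}, {"gripper": -1, "translation": [0.02, 0, 0.002], "yaw": 0}, {"gripper": -1, "translation": [0.027, 0, 0.002], "yaw": 0.04}, {"gripper": -1, "translation": [0.031, 0, 0.002], "yaw": 0.09}, {"gripper": -1, "translation": [0.035, 0, 0.002], "yaw": 0.133}])

```text
time_s: 3.65
eef_pos: [0.649, -0.071, 0.1164]
tcp_rot: [-0.52, 0.478, -0.479, 0.521]
contact_force: [1.7, 3.3, -0.4]
finger_gap: 0.003
```

```bash
python3 - <<'E'
from station import robot
from h import *
s=robot.observe();st(s)
for a in (0,-5,-10,-15,-20,-25):go(s,pt(a,.062,.0175,.112),a-90)
E
```

```text
3.65 [ 0.649  -0.071   0.1164] head -85.2 F [ 1.7  3.3 -0.4] gap 0.0
t [0.0041, 0.0044, -0.0009] yaw 0.084 deg 4.8
t [0.0096, 0.0044, -0.0] yaw 0.171 deg 9.8
t [0.0153, 0.0044, 0.0003] yaw 0.258 deg 14.8
t [0.0209, 0.0044, 0.0002] yaw 0.345 deg 19.8
t [0.0265, 0.0044, -0.0005] yaw 0.433 deg 24.8
t [0.032, 0.0044, -0.0016] yaw 0.52 deg 29.8
```

arm_command(rows=[{"gripper": -1, "translation": [0.004, 0.002, -0.001], "yaw": 0.084}, {"gripper": -1, "translation": [0.0096, 0.002, 0], "yaw": 0.171}, {"gripper": -1, "translation": [0.0153, 0.002, 0], "yaw": 0.258}, {"gripper": -1, "translation": [0.021, 0.002, 0], "yaw": 0.345}, {"gripper": -1, "translation": [0.0265, 0.002, -0.0005], "yaw": 0.433}])

```text
time_s: 4.07
eef_pos: [0.6504, -0.0973, 0.1143]
tcp_rot: [0.404, -0.579, 0.58, -0.406]
contact_force: [-0.4, 3.1, 0.7]
finger_gap: 0.004
```

```bash
python3 - <<'E'
from station import robot
from h import *
s=robot.observe();st(s)
for a in (-24,-28,-30,-32,-34,-36,-38,-40.6):go(s,pt(a,.062,.0175,.114),a-90)
s=robot.observe();f=robot.grab_frame("wrist");g=robot.grab_frame("top")
cv2.imwrite("pics/w3.png",np.vstack([f["img"][0:260],cv2.resize(g["img"][105:265,300:500],(640,512))[:300]])[:,:,::-1])
E
```

```text
4.07 [ 0.6504 -0.0973  0.1143] head -110.1 F [-0.4  3.1  0.7] gap 0.0
t [0.0043, 0.0003, 0.0014] yaw 0.068 deg 3.9
t [0.0088, 0.0003, 0.0022] yaw 0.138 deg 7.9
t [0.011, 0.0003, 0.0024] yaw 0.173 deg 9.9
t [0.0132, 0.0003, 0.0026] yaw 0.208 deg 11.9
t [0.0155, 0.0003, 0.0027] yaw 0.242 deg 13.9
t [0.0177, 0.0003, 0.0028] yaw 0.277 deg 15.9
t [0.02, 0.0003, 0.0027] yaw 0.312 deg 17.9
t [0.0229, 0.0003, 0.0025] yaw 0.358 deg 20.5
```

View pics/w3.png

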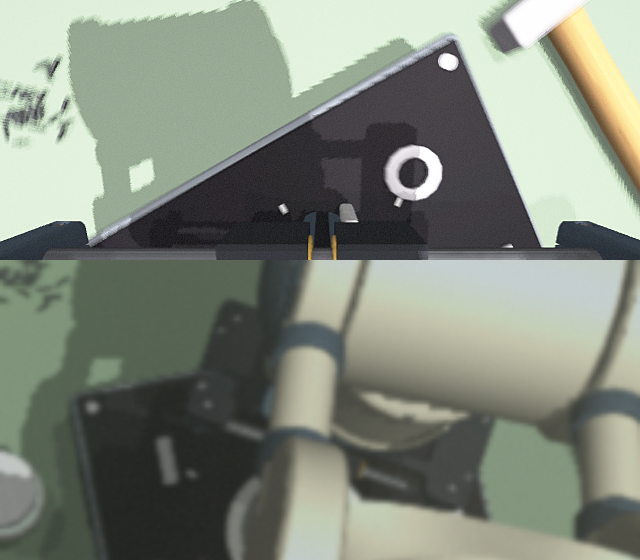

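arm_command(rows=[{"gripper": -1, "translation": [0.0043, 0, 0.0014], "yaw": 0.068}, {"gripper": -1, "translation": [0.0088, 0, 0.0022], "yaw": 0.138}, {"gripper": -1, "translation": [0.012, 0, 0.0024], "yaw": 0.19}, {"gripper": -1, "translation": [0.0155, 0, 0.0027], "yaw": 0.242}, {"gripper": -1, "translation": [0.0155, 0, 0.0027], "yaw": 0.242}])

```text
time_s: 4.58
eef_pos: [0.6473, -0.1125, 0.1138]
tcp_rot: [0.333, -0.623, 0.624, -0.334]
contact_force: [0.4, 0.4, -0.6]
finger_gap: 0.009
```

```bash
python3 - <<'E'
from station import robot
from h import *
s=robot.observe();st(s);e,R,h=pose(s)
f=robot.grab_frame("wrist")
T=np.eye(4);T[:3,:3]=R;T[:3,3]=e;T=T@f["hand_eye"];np.savez("w4.npz",T=T,K=f["K"],k1=f["k1"])
cv2.imwrite("pics/w4.png",cv2.resize(f["img"][120:250,240:440],(800,520),interpolation=2)[:,:,::-1])
E
```

```text
4.58 [ 0.6473 -0.1125  0.1138] head -123.7 F [ 0.4  0.4 -0.6] gap 0.01
```

View pics/w4.png

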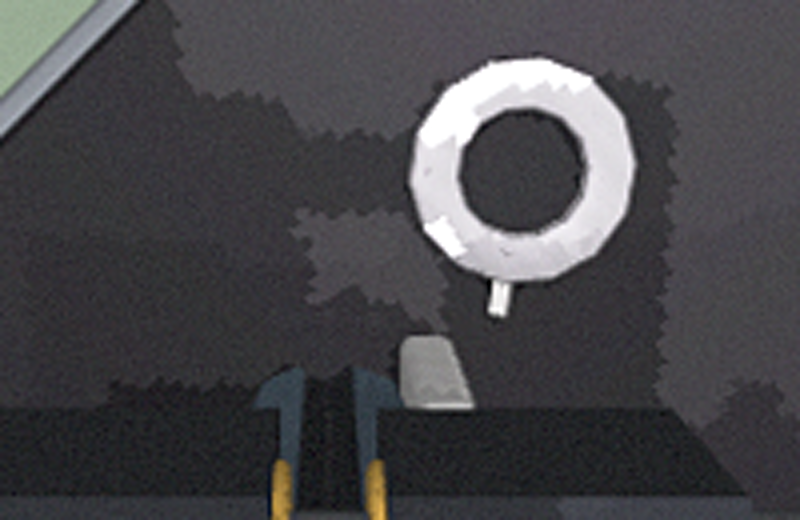

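```bash
cat >> h.py <<'E'
def ang(p):
    d=p[:2]-C;return round(float(np.linalg.norm(d)),4),round(float(np.degrees(np.arctan2(d[1],d[0]))),2)
E
python3 - <<'E'
from h import *
w=np.load("w4.npz");f={"K":w["K"],"k1":float(w["k1"])};T=w["T"]
for n,c,z in(("bot",(424,338),.075),("top",(440,407),.112),("topL",(407,407),.112),("topR",(472,407),.112),("ring",(523,168),.074),("ringhole",(523,171),.075)):
    p=onz(f,(240+c[0]/4-.4,120+c[1]/4-.4),z,T);print(n,p.round(4),ang(p))
e=T[:3,3]
E
```

```text
bot [ 0.6543 -0.1342  0.075 ] (0.0795, -31.55)
top [ 0.6553 -0.134   0.112 ] (0.0803, -31.04)
topL [ 0.6575 -0.1306  0.112 ] (0.0806, -28.15)
topR [ 0.6531 -0.1373  0.112 ] (0.0802, -33.87)
ring [ 0.6678 -0.1604  0.074 ] (0.1058, -39.86)
ringhole [ 0.6676 -0.1601  0.075 ] (0.1055, -39.8)
```

```bash
python3 - <<'E'
from station import robot
from h import *
s=robot.observe();st(s)
for a in (-34,-36,-38,-39):go(s,pt(a,.062,.0146,.114),a-90-2.4)
E
```

```text
4.63 [ 0.6472 -0.1122  0.1137] head -123.5 F [-0.3 -0.9  0.3] gap 0.0
t [0.0031, -0.0003, 0.0006] yaw 0.05 deg 2.9
t [0.0053, -0.0003, 0.0011] yaw 0.085 deg 4.9
t [0.0075, -0.0003, 0.0015] yaw 0.12 deg 6.9
t [0.0086, -0.0003, 0.0016] yaw 0.137 deg 7.9
```

arm_command(rows=[{"gripper": -1, "translation": [0.003, 0, 0.0006], "yaw": 0.05}, {"gripper": -1, "translation": [0.0053, 0, 0.001], "yaw": 0.085}, {"gripper": -1, "translation": [0.0075, 0, 0.0015], "yaw": 0.12}, {"gripper": -1, "translation": [0.0086, 0, 0.0016], "yaw": 0.137}, {"gripper": -1, "translation": [0.0086, 0, 0.0016], "yaw": 0.137}])

```text
time_s: 5.05
eef_pos: [0.6439, -0.12, 0.1134]
tcp_rot: [0.29, -0.644, 0.645, -0.291]
contact_force: [2.0, 1.8, 1.0]
finger_gap: 0.005
```

```bash
python3 - <<'E'
from station import robot
from h import *
s=robot.observe();st(s);e,R,h=pose(s)
f=robot.grab_frame("wrist")
T=np.eye(4);T[:3,:3]=R;T[:3,3]=e;T=T@f["hand_eye"];np.savez("w5.npz",T=T,K=f["K"],k1=f["k1"])
cv2.imwrite("pics/w5.png",cv2.resize(f["img"][120:250,240:440],(800,520),interpolation=2)[:,:,::-1])
E
```

```text
5.05 [ 0.6439 -0.12    0.1134] head -131.4 F [2.  1.8 1. ] gap 0.01
```

View pics/w5.png

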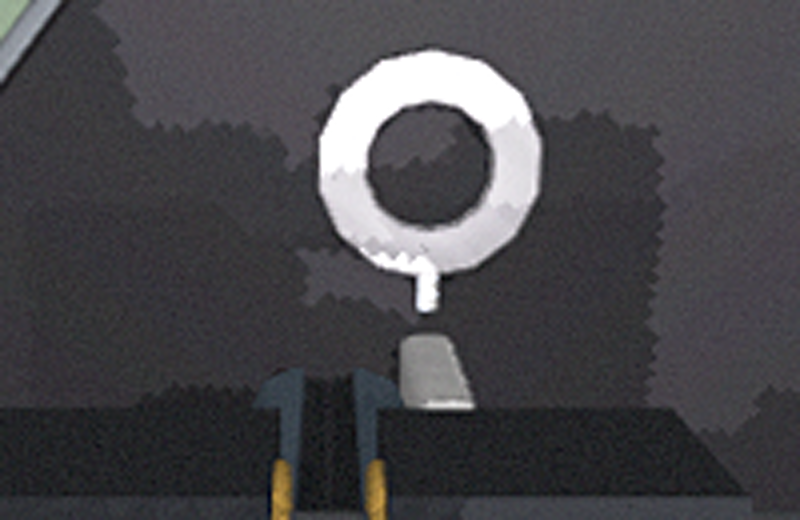

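```bash
python3 - <<'E'
from h import *
w=np.load("w5.npz");f={"K":w["K"],"k1":float(w["k1"])};T=w["T"]
for n,c,z in(("bot",(424,338),.075),("top",(440,407),.112),("ring",(431,163),.074),("ringhole",(430,165),.075),("tick",(427,290),.07)):
    p=onz(f,(240+c[0]/4-.4,120+c[1]/4-.4),z,T);print(n,p.round(4),ang(p))
E
```

```text
bot [ 0.6479 -0.1425  0.075 ] (0.0791, -39.13)
top [ 0.6489 -0.1425  0.112 ] (0.0799, -38.61)
ring [ 0.6673 -0.1605  0.074 ] (0.1056, -40.07)
ringhole [ 0.6673 -0.1603  0.075 ] (0.1054, -39.94)
tick [ 0.6522 -0.1473  0.07  ] (0.0855, -39.78)
```

arm_command(rows=[{"gripper": -1, "translation": [0.0005, 0, 0.0002], "yaw": 0.008}, {"gripper": -1, "translation": [0.001, 0, 0.0002], "yaw": 0.016}, {"gripper": -1, "translation": [0.0013, 0, 0.0002], "yaw": 0.02}, {"gripper": -1, "translation": [0.0013, 0, 0.0002], "yaw": 0.02}, {"gripper": -1, "translation": [0.0013, 0, 0.0002], "yaw": 0.02}])

```text
time_s: 5.52
eef_pos: [0.6428, -0.1209, 0.113]
tcp_rot: [0.284, -0.648, 0.648, -0.284]
contact_force: [2.8, -0.0, 1.2]
finger_gap: 0.005
```

arm_command(rows=[{"gripper": -1, "translation": [-0.006, 0, 0], "yaw": 0}, {"gripper": -1, "translation": [-0.015, 0, 0], "yaw": 0}, {"gripper": -1, "translation": [-0.02, -0.02, 0], "yaw": 0}, {"gripper": -1, "translation": [-0.02, -0.05, 0], "yaw": 0}, {"gripper": -1, "translation": [-0.02, -0.08, 0], "yaw": 0}])

```text
time_s: 5.93
eef_pos: [0.6559, -0.105, 0.1929]
tcp_rot: [-0.285, 0.648, -0.647, 0.283]
contact_force: [0.0, -0.6, -0.2]
finger_gap: 0.008
```

```bash
python3 - <<'E'
from station import robot
from h import *
s=robot.observe();st(s);print(s["q"].round(2))
# button centre 
a=np.radians(YAW+180);b=C+.088*np.array([np.cos(a),np.sin(a)]);print(b)
for h in(-131,-80.6,-90): go(s,[*b,.19],h)
E
```

```text
5.93 [ 0.6559 -0.105   0.1929] head -132.6 F [ 0.  -0.6 -0.2] gap 0.01
[-0.25  0.59  1.29  0.    1.26  2.07]
[ 0.49968919 -0.10701814]
t [0.1073, 0.0033, -0.1136] yaw -0.029 deg -1.6
t [0.1073, 0.0033, -0.1136] yaw -0.908 deg -52.0
t [0.1073, 0.0033, -0.1136] yaw -0.744 deg -42.6
```

arm_command(rows=[{"gripper": -1, "translation": [0.005, -0.02, -0.01], "yaw": -0.1}, {"gripper": -1, "translation": [0.02, -0.04, -0.03], "yaw": -0.2}, {"gripper": -1, "translation": [0.04, -0.06, -0.05], "yaw": -0.2}, {"gripper": -1, "translation": [0.06, -0.07, -0.08], "yaw": -0.2}, {"gripper": -1, "translation": [0.075, -0.07, -0.1], "yaw": -0.2}])

```text
time_s: 6.35
eef_pos: [0.5306, -0.0927, 0.2649]
tcp_rot: [0.347, -0.616, 0.617, -0.348]
contact_force: [1.6, 0.1, 0.8]
finger_gap: 0.007
```

arm_command(rows=[{"gripper": -1, "translation": [0, 0, 0], "yaw": 0}, {"gripper": -1, "translation": [0, 0, 0], "yaw": 0}, {"gripper": -1, "translation": [0, 0, 0], "yaw": 0}, {"gripper": -1, "translation": [0, 0, 0], "yaw": 0}, {"gripper": -1, "translation": [0, 0, 0], "yaw": 0}])

```text
time_s: 6.77
eef_pos: [0.5327, -0.0934, 0.2625]
tcp_rot: [-0.347, 0.616, -0.616, 0.347]
contact_force: [-1.0, -0.1, 0.4]
finger_gap: 0.003
```

```bash
python3 - <<'E'
from station import robot
from h import *
s=robot.observe();st(s);e,R,h=pose(s)
f=robot.grab_frame("wrist")
T=np.eye(4);T[:3,:3]=R;T[:3,3]=e;T=T@f["hand_eye"];np.savez("w6.npz",T=T,K=f["K"],k1=f["k1"])
cv2.imwrite("pics/w6.png",cv2.resize(f["img"][0:260],(800,325),interpolation=2)[:,:,::-1])
cv2.imwrite("pics/w6full.png",f["img"][:,:,::-1])
go(s,[.4997,-.107,.15],-131)
E
```

```text
6.77 [ 0.5327 -0.0934  0.2625] head -121.2 F [-1.  -0.1  0.4] gap 0.0
t [0.0287, 0.1125, -0.0211] yaw 0.171 deg 9.8
```

View pics/w6.png

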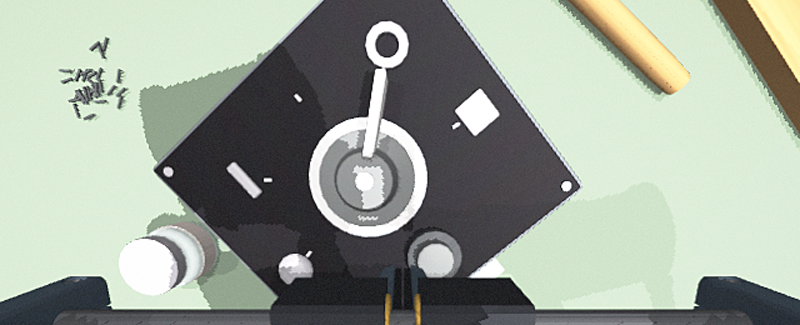

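```bash
python3 - <<'E'
import cv2
i=cv2.imread("pics/w6full.png")[10:160,240:390];cv2.imwrite("pics/c6.png",cv2.resize(i,(600,600),interpolation=2))
E
```

```text
(no output)
```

View pics/c6.png

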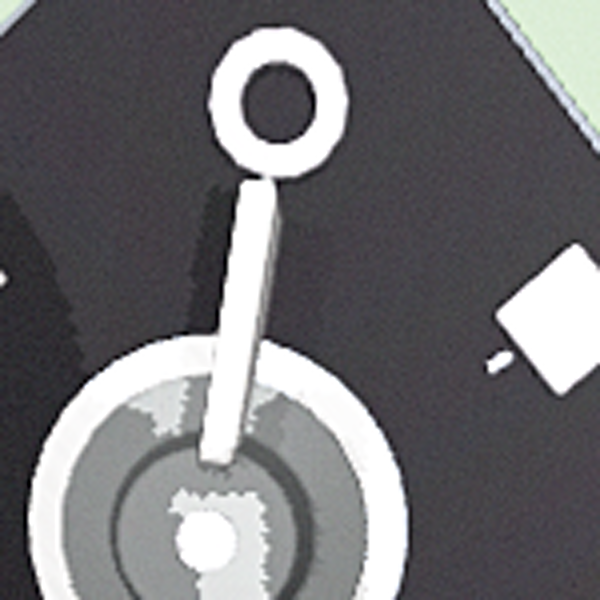

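```bash
python3 - <<'E'
from h import *
w=np.load("w6.npz");f={"K":w["K"],"k1":float(w["k1"])};T=w["T"]
P={}
for n,c,z in(("out",(258.5,184),.112),("in",(217,462),.112),("ring",(279.5,102.5),.074),("hole",(279.5,103),.075),("pin",(206,540),.105),("button",None,.085)):
    px=(240+c[0]/4-.4,10+c[1]/4-.4) if c else (434*.8,258*.8)
    p=P[n]=onz(f,px,z,T);print(n,p.round(4),ang(p))
d=P["out"]-P["in"];print("tab dir",np.degrees(np.arctan2(d[1],d[0])))
for a in("ring","hole"):
    d=P[a]-P["out"];print(np.degrees(np.arctan2(*(P[a]-P["pin"])[[1,0]])))
E
```

```text
out [ 0.6465 -0.1441  0.112 ] (0.0791, -40.62)
in [ 0.6011 -0.1044  0.112 ] (0.0187, -38.89)
ring [ 0.6669 -0.1604  0.074 ] (0.1052, -40.14)
hole [ 0.6666 -0.1603  0.075 ] (0.1048, -40.19)
pin [ 0.5874 -0.0918  0.105 ] (0.0012, 41.31)
button [ 0.5011 -0.1056  0.085 ] (0.0864, -171.34)
tab dir -41.15155693266761
-40.78470569188451
-40.83666207025847
```

Measured around the axis, the tab is at -40.6° to -41.1° and the ring at -40.2° to -40.8°, so they're aligned. Next is the button.

arm_command(rows=[{"gripper": -1, "translation": [0.015, 0.01, -0.01], "yaw": 0}, {"gripper": -1, "translation": [0.028, 0.02, -0.021], "yaw": 0}, {"gripper": -1, "translation": [0.028, 0.05, -0.021], "yaw": 0}, {"gripper": -1, "translation": [0.028, 0.08, -0.021], "yaw": 0}, {"gripper": -1, "translation": [0.028, 0.112, -0.021], "yaw": 0}])

```text
time_s: 7.23
eef_pos: [0.5, -0.1068, 0.1502]
tcp_rot: [0.346, -0.616, 0.617, -0.347]
contact_force: [0.7, 0.3, 0.4]
finger_gap: 0.002
```

arm_command(rows=[{"gripper": -1, "translation": [0, 0.01, 0], "yaw": 0}, {"gripper": -1, "translation": [0, 0.02, 0], "yaw": 0}, {"gripper": -1, "translation": [0, 0.03, 0], "yaw": 0}, {"gripper": -1, "translation": [0, 0.03, 0], "yaw": 0}, {"gripper": -1, "translation": [0, 0.03, 0], "yaw": 0}])

```text
time_s: 7.65
eef_pos: [0.4999, -0.1066, 0.1214]
tcp_rot: [0.347, -0.616, 0.616, -0.347]
contact_force: [0.3, -0.0, -0.6]
finger_gap: 0.006
```

```bash
python3 - <<'E'
from station import robot
from h import *
s=robot.observe();st(s);go(s,[.5,-.1068,.11])
E
```

```text
7.65 [ 0.4999 -0.1066  0.1214] head -121.2 F [ 0.3 -0.  -0.6] gap 0.01
t [0.0001, 0.0114, 0.0002] yaw 0.0 deg 0
```

Fingertip is at about z = 0.096, just above the button. I'll press in small steps.

arm_command(rows=[{"gripper": -1, "translation": [0, 0.003, 0], "yaw": 0}, {"gripper": -1, "translation": [0, 0.006, 0], "yaw": 0}, {"gripper": -1, "translation": [0, 0.009, 0], "yaw": 0}, {"gripper": -1, "translation": [0, 0.011, 0], "yaw": 0}, {"gripper": -1, "translation": [0, 0.011, 0], "yaw": 0}])

```text
time_s: 8.07
eef_pos: [0.5003, -0.1068, 0.111]
tcp_rot: [0.346, -0.616, 0.617, -0.347]
contact_force: [-0.8, 1.2, 22.4]
finger_gap: 0.002
```

arm_command(rows=[{"gripper": -1, "translation": [0, 0.002, 0], "yaw": 0}, {"gripper": -1, "translation": [0, 0.003, 0], "yaw": 0}, {"gripper": -1, "translation": [0, 0.004, 0], "yaw": 0}, {"gripper": -1, "translation": [0, 0.004, 0], "yaw": 0}, {"gripper": -1, "translation": [0, 0.004, 0], "yaw": 0}])

```text
time_s: 8.48
eef_pos: [0.5006, -0.1068, 0.1099]
tcp_rot: [0.346, -0.615, 0.617, -0.348]
contact_force: [-17.1, 4.9, 89.8]
finger_gap: 0.005
```

arm_command(rows=[{"gripper": -1, "translation": [0, -0.004, 0], "yaw": 0}, {"gripper": -1, "translation": [0, -0.006, 0], "yaw": 0}, {"gripper": -1, "translation": [0, -0.009, 0], "yaw": 0}, {"gripper": -1, "translation": [0, -0.009, 0], "yaw": 0}, {"gripper": -1, "translation": [0, -0.009, 0], "yaw": 0}])

```text
time_s: 8.9
eef_pos: [0.4997, -0.1066, 0.115]
tcp_rot: [0.347, -0.616, 0.616, -0.347]
contact_force: [2.3, -0.9, 3.0]
finger_gap: 0.002
```

arm_command(rows=[{"gripper": -1, "translation": [0, -0.002, 0], "yaw": 0}, {"gripper": -1, "translation": [0, -0.002, 0], "yaw": 0}, {"gripper": -1, "translation": [0, -0.002, 0], "yaw": 0}, {"gripper": -1, "translation": [0, -0.002, 0], "yaw": 0}, {"gripper": -1, "translation": [0, -0.002, 0], "yaw": 0}])

```text
time_s: 9.32
eef_pos: [0.4993, -0.1065, 0.1168]
tcp_rot: [-0.347, 0.616, -0.616, 0.347]
contact_force: [1.9, -0.5, 2.1]
finger_gap: 0.003
```

arm_command(rows=[{"gripper": -1, "translation": [0, -0.002, 0], "yaw": 0}, {"gripper": -1, "translation": [0, -0.002, 0], "yaw": 0}, {"gripper": -1, "translation": [0, -0.002, 0], "yaw": 0}, {"gripper": -1, "translation": [0, -0.002, 0], "yaw": 0}, {"gripper": -1, "translation": [0, -0.002, 0], "yaw": 0}])

```text
time_s: 9.73
eef_pos: [0.4992, -0.1064, 0.1188]
tcp_rot: [-0.347, 0.616, -0.616, 0.347]
contact_force: [-0.8, 0.4, 1.2]
finger_gap: 0.005
```

arm_command(rows=[{"gripper": -1, "translation": [0, -0.02, 0], "yaw": 0}, {"gripper": -1, "translation": [0, -0.04, 0], "yaw": 0}, {"gripper": -1, "translation": [0, -0.08, 0], "yaw": 0}, {"gripper": -1, "translation": [0, -0.1, -0.02], "yaw": 0}, {"gripper": -1, "translation": [0, -0.12, -0.05], "yaw": 0}])

```text
time_s: 10.15
eef_pos: [0.458, -0.0813, 0.2404]
tcp_rot: [0.346, -0.616, 0.617, -0.347]
contact_force: [-0.4, 0.7, 1.2]
finger_gap: 0.005
```

arm_command(rows=[{"gripper": -1, "translation": [0, 0, -0.03], "yaw": 0}, {"gripper": -1, "translation": [0, 0, -0.05], "yaw": 0}, {"gripper": -1, "translation": [0, 0, -0.05], "yaw": 0}, {"gripper": -1, "translation": [0, 0, -0.05], "yaw": 0}, {"gripper": -1, "translation": [0, 0, -0.05], "yaw": 0}])

```text
time_s: 10.57
eef_pos: [0.4145, -0.0549, 0.239]
tcp_rot: [0.347, -0.616, 0.616, -0.347]
contact_force: [0.1, -0.2, -0.3]
finger_gap: 0.003
```

```bash
python3 - <<'E'
from station import robot
from h import *
s=robot.observe();st(s);e,R,h=pose(s)
f=robot.grab_frame("wrist");g=robot.grab_frame("side")
T=np.eye(4);T[:3,:3]=R;T[:3,3]=e;T=T@f["hand_eye"];np.savez("w7.npz",T=T,K=f["K"],k1=f["k1"])
a=cv2.resize(f["img"][0:230],(800,288),interpolation=2);b=cv2.resize(g["img"][105:205,200:450],(780,312),interpolation=2)
b=cv2.copyMakeBorder(b,0,0,0,20,0);cv2.imwrite("pics/w7.png",np.vstack([a,b])[:,:,::-1])
E
```

```text
10.57 [ 0.4145 -0.0549  0.239 ] head -121.2 F [ 0.1 -0.2 -0.3] gap 0.0
```

View pics/w7.png

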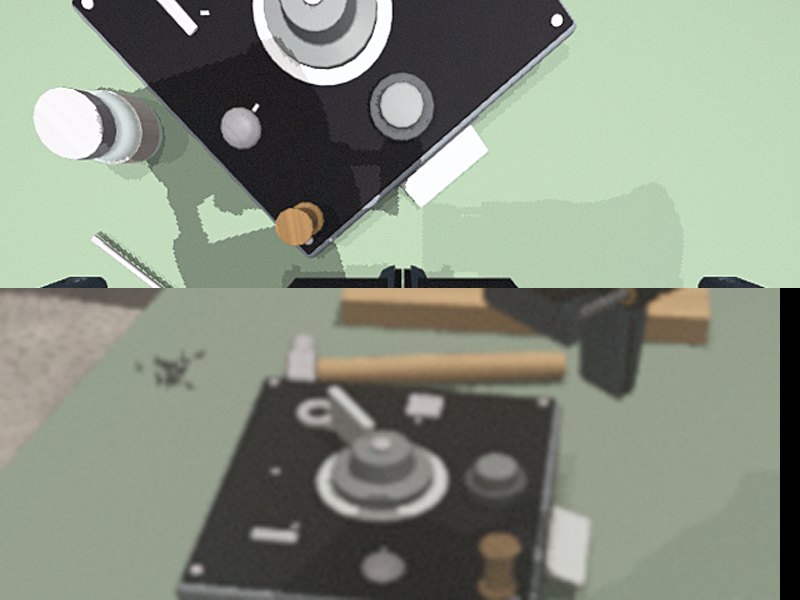

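```bash
python3 - <<'E'
from station import robot
from h import *
g=robot.grab_frame("top")
cv2.imwrite("pics/t8.png",cv2.resize(g["img"][130:250,320:470],(750,600),interpolation=2)[:,:,::-1])
E
```

```text
(no output)
```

View pics/t8.png

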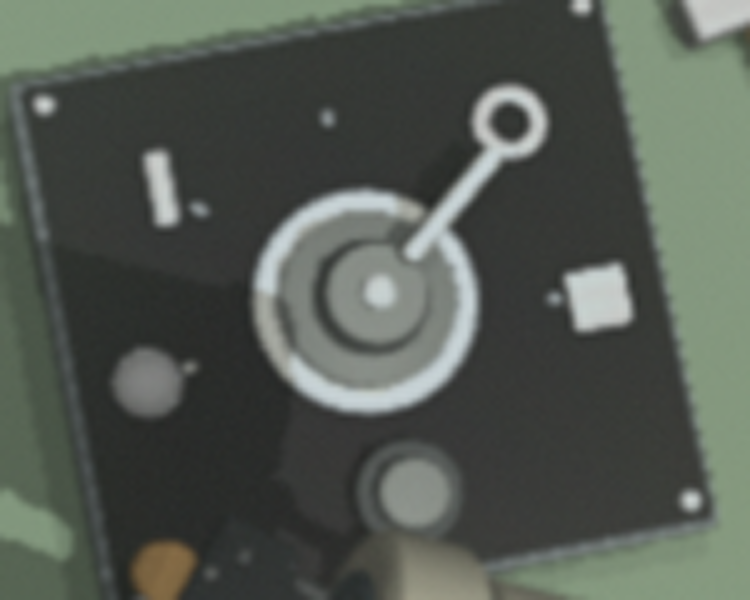

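```bash
python3 - <<'E'
from station import robot
from h import *
g=robot.grab_frame("top")
q=lambda u,v,z:onz(g,(320+u/5-.4,130+v/5-.4),z)
o=q(498,154,.112);i=q(412,252,.112);r=q(510,121.5,.075)
print(ang(o),ang(i),ang(r),np.degrees(np.arctan2(*(o-i)[[1,0]])))
st(robot.observe());robot.job_done()
E
```

```text
(0.0783, -41.52) (0.0211, -37.19) (0.1048, -40.05) -43.11000137421797
10.77 [ 0.4144 -0.055   0.2387] head -121.3 F [ 0.9 -0.3 -0.6] gap 0.0
the job is handed in; nothing more can be done
```

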